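Take the retaining clip off the honing wheel

TASK

Take the hooked pick from its rack, hook it through the orange clip's pull loop and pry the sprung clip up out of its groove in the honing machine's spindle. Lower it, still hanging on the pick, into the aluminium parts tray and leave it lying there, then hang the pick back in the fork of its rack, upright on its collar. Do not touch the clip with the fingers and leave the wooden bust, the glue bottle and the wax tin where they stand.

Things in the scene. Friction and masses are not known exactly. Their poses are not given: they have to be found in the camera images.
- pick_handle (a point): Centre of the upright square wooden handle (20 x 20 mm, 70 mm long) of the hooked pick. Axes: z up along the pick, x the way the hook points. Collar's underside is 41 mm below this point, hook's heel (centre line) 129 mm below. At the start the pick hangs in the rack, hook pointing out of the fork's mouth
- pick: The hooked pick, 169 mm long, 0.14 kg; origin at the underside of its brass collar (32 x 32 x 6 mm, just under the handle), axes as the handle's. A straight 7 mm round shank runs down to the hook's heel, centre line 88 mm below; from there the 7 mm thick foot runs 28 mm along +x, rising 10 mm to its free tip
- rack_seat (a point): Fixed wooden rack with a level fork on top: point on the fork's upper face, 112 mm over the bench, where the shank hangs, the collar resting on both prongs. -x points out of the open mouth. Prongs: gap 15 mm, 14 mm wide, 12 mm thick, reaching 28 mm to the mouth; gap closed 49 mm behind. Foot 14 mm high, ends 35 mm out. Lift the pick a little and draw it out along -x
- groove (a point): Centre of the groove in the fixed honing machine's level steel spindle, 75 mm over the bench. z up, x along the spindle to the wheel, -x to its free end. Groove 10 mm wide, 22 mm diameter; collar (30 mm dia.) ends 17 mm out on -x; on +x a 34 mm washer to 12 mm, then a 28 mm hub, and the 104 mm wheel from 27 mm. Machine 127 mm high; clear above and beyond the free end
- loop (a point): Centre of the round pull loop of the orange clip. z from the clip's jaws to the loop, x square to its plane (along the spindle, to the wheel, at the start). Opening 30 mm in diameter. The clip reaches 21 mm above this point and 51 mm below it (feet of the jaws). At the start it is straight above the groove's centre, by 33 mm
- clip: The orange sprung retaining clip, 72 mm high, 45 mm wide, 6 mm thick, 55 g; origin on the spindle's axis, 33 mm below the loop's centre, axes as the loop's. A straight upward pull of about 10 to 15 N spreads its two jaws; free after about 10 mm, clear of the spindle after 40 mm. It then hangs by the loop on the hook, jaws down, swinging a little
- tray_in (a point): Centre of the inner floor (5 mm above the bench) of the fixed open aluminium parts tray, 170 mm (its x) by 120 mm (its y) outside, 25 mm high, walls 5 mm thick; z up. When the clip's feet touch the floor, lower the hook some 15 to 20 mm more and push on gently with the shank (hook's +x): the clip tips over forwards off the hook's tip; then draw the hook back
- wax_tin: Bystander, to be left alone: round wax tin, 72 mm wide, 45 mm high; origin at the centre of its underside
- glue: Bystander, to be left alone: glue bottle, 56 mm wide, 150 mm high; origin at the centre of its underside
- carving: Bystander, to be left alone: unfinished pale wooden bust on a 70 mm square foot, 131 mm high; origin at the centre of its underside

How it is judged (in metres and radians):
On the way, in this order (a step that is already met when the one before it is completed fails the run):
1. the pick is lifted out of its rack (distance between pick_handle and rack_seat above 0.09 m), for 0.1 s.
2. the clip hangs on the pick, clear of the spindle (distance between loop and groove above 0.075 m and height (world z) of loop above 0.07 m and contact force between pick and clip above 0.1 N), for 0.2 s.
3. the clip is lowered into the tray on the pick (x of loop in the frame of tray_in between -0.085 and 0.085 m and y of loop in the frame of tray_in between -0.06 and 0.06 m and z of loop in the frame of tray_in below 0.08 m and contact force between pick and clip above 0.05 N), for 0.05 s.
4. the clip is in the tray and off the pick (x of loop in the frame of tray_in between -0.085 and 0.085 m and y of loop in the frame of tray_in between -0.06 and 0.06 m and z of loop in the frame of tray_in below 0.03 m and contact force between pick and clip below 0.02 N), for 0.2 s.
At the end, for the whole second after the job is handed in: The clip lies in the parts tray at rest, its loop's centre within the tray's walls and less than 30 mm above its floor; the pick hangs at rest in the fork, resting on its collar (handle centre 36 to 46 mm above the fork), within 25 mm of its place and within 7 degrees of upright (x of loop in the frame of tray_in between -0.085 and 0.085 m and y of loop in the frame of tray_in between -0.06 and 0.06 m and z of loop in the frame of tray_in below 0.03 m and linear speed of each of clip, pick below 0.03 m/s and horizontal distance between pick_handle and rack_seat below 0.025 m and z of pick_handle in the frame of rack_seat between 0.036 and 0.046 m and angle between pick_handle's own z axis and vertical below 0.12 rad); the robot touches nothing.
It fails at once if the fingers or the arm touch the clip (contact force between any of the fingers, the arm and clip above 0.3 N).
It fails at once if the bust, the glue bottle or the wax tin is moved by more than 25 mm (distance of any of wax_tin, glue, carving from where it was at the start of the episode above 0.025 m).
It also fails if it takes over 61 s, if anything falls off the work surface, if the arm or the gripper's body presses on something with over 40 N, if the wrist force passes 120 N, or if a joint passes its speed limit or range.

ROBOT

A 6-joint arm with a two-finger parallel gripper is mounted at the origin on the work surface. World frame = base frame: x ahead of the robot, y to its left, z up, the work surface at z = 0. Lengths are in mm, angles in degrees, forces in N, time in s.
With the tool pointing down it reaches from about 300 to 850 mm from the base axis. Payload 4.2 kg.
Tool frame: the origin (TCP) lies at the very end of the fingers, on their centre line; the grasp point (between the pads) lies 19 mm behind it; z points along the fingers, y is the line along which they close (so a half turn about z gives the same grasp; the last joint's range is limited). The gripper opens to 91 mm and grips with 3 to 60 N. Pads are 32 mm wide; open, the fingers measure 118 mm over their backs; the gripper's body (76 mm by 178 mm) begins 60 mm behind the grasp point.
Start: joints at [68.64, 18.312, 89.639, -0, 72.044, -1.146], TCP at [198.681, 539.601, 213.976] pointing down, gripper open.
Joint ranges: [-177.97, 177.97], [-48.28, 115.42], [12.27, 149.76], [-77.06, 257.06], [2.81, 150.46], [-146.56, 146.56]. Speed limits (degrees/s): [147.25, 147.25, 180, 180, 180, 180].

INTERFACE

Orientations are given as [roll, pitch, yaw] about the fixed x, y, z axes, in that order (R = Rz(yaw) Ry(pitch) Rx(roll)).
In Python, from workcell import env, eyes gives the robot as it stands.
- The arm moves only by the tool send_rows, never from a script. Its argument "targets" is text: rows parted by semicolons, each of 7 numbers parted by spaces: the shift along the tool's x, y, z in m, then the turn, a rotation vector about the tool's x, y, z in degrees, then the opening in per cent of the stroke, from 0 (shut) to 100 (fully open). A call has 1 to 12 rows; each row is the pose to reach, as a shift and turn from the pose commanded when the call began, along the tool's axes at that moment; what a row does not reach only later rows make up. A row lasts 1/12 s, in which the tool goes at most 41.7 mm and 7.16 degrees, less where a joint would pass 70% of its speed; a pose out of reach is approached as far as the arm can. A call with a gripper value outside its range is refused whole. The fingers move at their own pace and stop on an object; "grip_force" is the grip in N (left out, the last holds). Time passes only in rows, so rows that repeat a pose let the fingers close. It gives the time, the measured TCP pose, the force, the opening and the grip force at its end, in the units of the state.
- env.state(): the state, without advancing time (a new reading comes with each control period).
- eyes.grab_frame(name): name is "scene" or "side" or "wrist"; returns a dict with "image" (400x640x3 uint8, blue, green, red), "fovy" (degrees; the focal length in pixels is half the picture's height over the tangent of half this angle, whatever the lens; pixels are square), "cx", "cy" (the principal point, pixels), "D" ([k1, k2, p1, p2, k3] as OpenCV has them; the pictures are not rectified), "eye" and "attitude" of the camera in the world. Camera axes: x right, y up, looking along -z (the intrinsics and any distortion apply to the point x, -y, -z); pixel columns grow to the right and rows downward; lengths in mm; the calibration is good to about 2 mm. A picture is of the moment at which its call begins. There is no depth.
- env.job_done(): hands the job in; it is judged then, once.
The state is a dict: "time_s": time; "qpos": joint angles; "qvel": joint speeds; "effort": joint torques, N m; "ee_pos": TCP position; "ee_rot": TCP orientation; "force": force on the tool from outside, world axes, zero at the start; "torque": the same for the moment, N m; "gripper_width": finger opening in mm; "gripper_force": force on a finger pad.
Only numpy, scipy, OpenCV 4.12 (cv2) and the standard library are available. Lean on these libraries where they do the work, as an engineer would, in place of code of your own. Each camera call takes 0.05 s, during which the arm holds its last target. There are 200 camera calls.

## Working session

There is one attempt and no reset: what is moved stays moved. The work goes in short steps, Python scripts to look and compute and a tool call to move; the robot and the scene stay as the last step left them, time stands still between calls to the robot, and variables do not carry over. Pictures are saved under pics/ and viewed, at most 10 in all, crops included, and the job is handed in when it is done.

Besides the shell and the picture viewer there is one more tool, called after ">>>" in YAML: its name, and indented under it one key for each argument. send_rows: Moves the arm, as the interface text tells. Its arguments: {"type":"object","properties":{"targets":{"type":"string"},"grip_force":{"type":"number"}},"required":["targets"]}

```bash
ls; mkdir -p pics; cat > h.py <<'E'
import numpy as np, cv2
from scipy.spatial.transform import Rotation as Ro
from workcell import env, eyes
E
python3 - <<'E'
from h import *
for n in ("scene","side"):
    f=eyes.grab_frame(n); cv2.imwrite(f"pics/{n}0.png",f["image"])
    print(n,{k:v for k,v in f.items() if k!="image"})
    np.save(f"{n}0.npy",f,allow_pickle=True)
print(env.state())
E
```

```text
pics
scene {'fovy': 50.94253889040525, 'cx': 320.950765956963, 'cy': 196.6489492483656, 'D': array([-0.03260225,  0.        ,  0.        ,  0.        ,  0.        ]), 'eye': array([1174.64540788, -315.27581127,  766.80491853]), 'attitude': array([42.77130737, -0.87907066, 66.86355684])}
side {'fovy': 47.167850137135176, 'cx': 309.30616196913616, 'cy': 202.95406759540748, 'D': array([-0.13208578,  0.        ,  0.        ,  0.        ,  0.        ]), 'eye': array([486.24144524, 811.64689823, 773.96395814]), 'attitude': array([  53.26384422,    1.1312003 , -172.43834938])}
{'time_s': 0.1, 'qpos': array([ 6.86403051e+01,  1.83473708e+01,  8.96993951e+01, -1.79748723e-03,
        7.20432051e+01, -1.14619173e+00]), 'qvel': array([-0.00461513, -0.08406645, -0.21726016, -0.04563983, -0.01519044,
       -0.04146247]), 'effort': array([-6.30479226e-04, -4.13333881e+01, -2.32507306e+01,  7.29721296e-02,
        4.23437124e-02, -4.30954344e-05]), 'ee_pos': array([198.52153279, 539.1647457 , 213.21057864]), 'ee_rot': array([-1.79910013e+02, -9.10180075e-05,  1.59787052e+02]), 'force': array([-0.18729443, -0.64768817,  0.11527553]), 'torque': array([ 0.01415907,  0.00070725, -0.05796444]), 'gripper_force': 0.0, 'gripper_width': 91.09255454725314}
```

View pics/scene0.png

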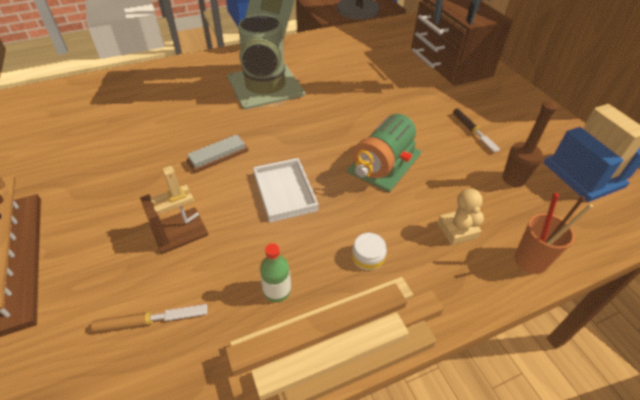

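View pics/side0.png

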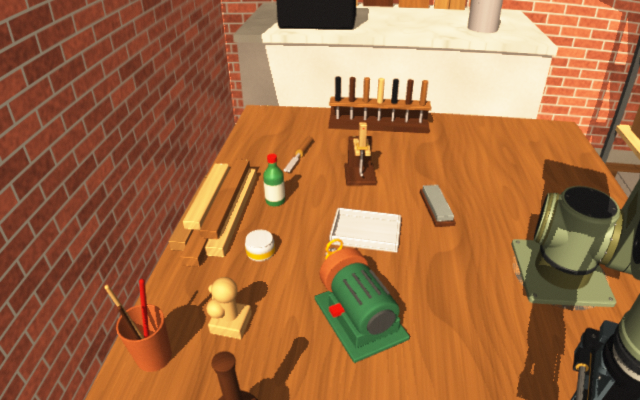

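The scene view shows the rack with its pick at about (173,205), the tray at (285,190), the clip at (368,160), the tin at (369,252), the bottle at (275,275) and the bust at (463,215). The side view shows the rack at (361,160), the tray at (366,230), and the clip at (335,247). I'll enlarge the parts that matter.

```bash
python3 - <<'E'
from h import *
s=cv2.imread("pics/scene0.png"); d=cv2.imread("pics/side0.png")
def c(im,x,y,w,h,k=4): return cv2.resize(im[y:y+h,x:x+w],None,fx=k,fy=k,interpolation=cv2.INTER_CUBIC)
a=np.hstack([c(s,130,160,90,100),c(s,340,120,90,100)]) 
b=np.hstack([c(d,325,115,90,75,4),c(d,300,230,90,75,4)])
o=np.vstack([a,b])[:, :]
o=cv2.resize(o,(600,int(o.shape[0]*600/o.shape[1])))
print(o.shape)
cv2.imwrite("pics/crop0.png",o)
E
```

```text
(583, 600, 3)
```

View pics/crop0.png

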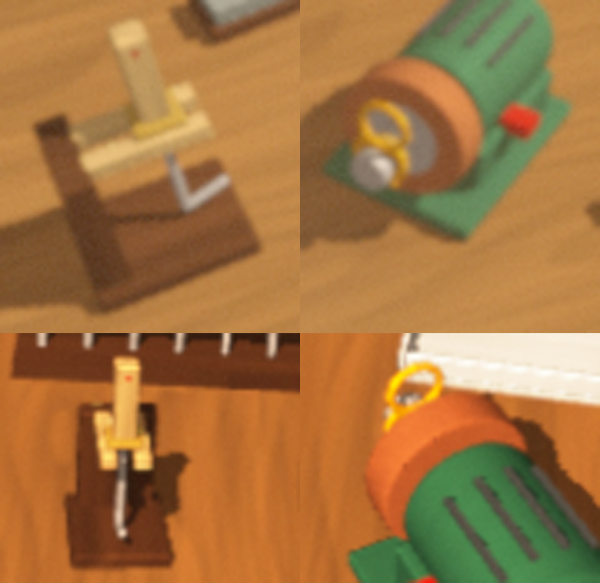

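The handle's top is at scene (168,168) and side (363,124). The hook tip is at scene (198,214) and side (362,176), and the loop centre at scene (366,158) and side (334,247). Next I triangulate them.

```bash
cat >> h.py <<'E'
def ray(f,uv):
    fl=f["image"].shape[0]/2/np.tan(np.radians(f["fovy"]/2))
    K=np.array([[fl,0,f["cx"]],[0,fl,f["cy"]],[0,0,1]])
    p=cv2.undistortPoints(np.array([[uv]],float),K,f["D"])[0,0]
    d=Ro.from_euler("xyz",f["attitude"],degrees=True).apply([p[0],-p[1],-1])
    return f["eye"],d/np.linalg.norm(d)
def onz(f,uv,z):
    e,d=ray(f,uv); return e+d*(z-e[2])/d[2]
def tri(*fu):
    A=0;b=0;R=[ray(*x) for x in fu]
    for e,d in R:
        P=np.eye(3)-np.outer(d,d);A=A+P;b=b+P@e
    X=np.linalg.solve(A,b)
    return X,[round(float(np.linalg.norm(np.cross(X-e,d))),1) for e,d in R]
def load(n): return np.load(n+".npy",allow_pickle=True).item()
E
python3 - <<'E'
from h import *
np.set_printoptions(precision=1,suppress=True)
s=load("scene0");d=load("side0")
for n,a,b in [("handletop",(168.1,168.1),(362.8,123.7)),("tip",(198.4,214.3),(362.2,176.2)),("loop",(365.8,158.1),(334.2,247.1))]:
    print(n,*tri((s,a),(d,b)))
print("base edge",onz(s,(389.5,191.4),5),onz(s,(420.4,151.5),5))
print("spindle end",onz(s,(361.6,171),75))
print("rackfoot",onz(s,(208,234.1),14),onz(s,(195.4,208),14),onz(s,(161,253.6),14))
# orange loop masks & tray
for n,f,roi in(("scene",s,(340,140,40,40)),("side",d,(315,232,40,30))):
    x,y,w,h=roi;hsv=cv2.cvtColor(f["image"],cv2.COLOR_BGR2HSV)
    m=cv2.inRange(hsv[y:y+h,x:x+w],(18,180,150),(30,255,255))
    c=max(cv2.findContours(m,0,2)[0],key=cv2.contourArea);print(n,"orange",np.array(cv2.boundingRect(c))+[x,y,0,0])
    print("\n".join("".join(".#"[v>0] for v in r) for r in m))
for n,f,roi in(("scene",s,(245,150,80,75)),("side",d,(320,205,90,50))):
    x,y,w,h=roi;hsv=cv2.cvtColor(f["image"],cv2.COLOR_BGR2HSV)
    m=cv2.inRange(hsv[y:y+h,x:x+w],(0,0,120),(180,70,255))
    c=max(cv2.findContours(m,0,2)[0],key=cv2.contourArea)+[x,y]
    q=cv2.approxPolyDP(cv2.convexHull(c),5,True)[:,0];print(n,"tray",[(tuple(map(int,p)),onz(f,p,25)[:2].round()) for p in q])
E
```

```text
handletop [ 500.5 -348.2  188.6] [1.1, 1.1]
tip [ 495.2 -319.3   30.5] [1.1, 1.1]
loop [543.   79.7 106.8] [0.6, 0.6]
base edge [580.  138.8   5. ] [479.2 293.9   5. ]
spindle end [550.4  68.5  75. ]
rackfoot [ 547.7 -311.3   14. ] [ 459.2 -321.4   14. ] [ 561.6 -417.5   14. ]
scene orange [358 155  14  18]Traceback (most recent call last):
  File "<stdin>", line 14, in <module>
  File "<stdin>", line 14, in <genexpr>
  File "<stdin>", line 14, in <genexpr>
TypeError: string indices must be integers, not 'numpy.bool'
```

```bash
python3 - <<'E'
from h import *
np.set_printoptions(precision=1,suppress=True)
s=load("scene0");d=load("side0")
for n,f,roi in(("scene",s,(345,140,35,40)),("side",d,(320,232,30,25))):
    x,y,w,h=roi;hsv=cv2.cvtColor(f["image"],cv2.COLOR_BGR2HSV)
    m=cv2.inRange(hsv[y:y+h,x:x+w],(18,150,140),(32,255,255))
    print(n);print("\n".join(str(y+i)+" "+"".join(".#"[int(v>0)] for v in r) for i,r in enumerate(m)))
for n,f,roi in(("scene",s,(245,150,80,75)),("side",d,(320,205,90,50))):
    x,y,w,h=roi;hsv=cv2.cvtColor(f["image"],cv2.COLOR_BGR2HSV)
    m=cv2.inRange(hsv[y:y+h,x:x+w],(0,0,120),(180,70,255))
    c=max(cv2.findContours(m,0,2)[0],key=cv2.contourArea)+[x,y]
    q=cv2.approxPolyDP(cv2.convexHull(c),5,True)[:,0];print(n,"tray",[(tuple(map(int,p)),onz(f,p,25)[:2].round()) for p in q])
print("bottle",onz(s,(275,297),0),"tin",onz(s,(369,265),0),"stone",onz(s,(217,155),20))
# rack seat fork: collar region triangulation via handle bottom
E
```

```text
scene
140 ...................................
141 ...................................
142 ...................................
143 ...................................
144 ...................................
145 ...................................
146 ...................................
147 ...................................
148 ...................................
149 ...................................
150 ...................................
151 .................######............
152 ...................#####...........
153 ..............#......####..........
154 ..............#.......####.........
155 .............#.........####........
156 .............##.........###........
157 .............###........###........
158 .............###.........###.......
159 ..............###.........##.......
160 .............#######......##.......
161 .............#########....##.......
162 .............##############........
163 .............#..##########.........
164 ...........#.......#######.........
165 ...........#.........######........
166 ......................#####........
167 ..........
[... 1079 characters left out ...]
..##..........####........
249 ......##.........####.........
250 ......##........###...........
251 .......##.....##..............
252 .......########...............
253 .......######.................
254 .......####...................
255 ......####....................
256 ......###.....................
scene tray [((298, 159), array([401., -38.])), ((317, 209), array([581., -59.])), ((270, 221), array([ 573., -172.])), ((254, 168), array([ 391., -155.]))]
side tray [((337, 210), array([ 555., -158.])), ((398, 215), array([ 393., -153.])), ((396, 251), array([401., -12.])), ((330, 239), array([562., -39.]))]
bottle [ 747.5 -221.8    0. ] tin [752.3  -8.6   0. ] stone [ 300.  -229.8   20. ]
```

```bash
cat >> h.py <<'E'
def rel(x,y,z,yaw):
    "tool-axis shift (m) and turn (deg) from here to a downward pose"
    s=env.state(); R=Ro.from_euler("xyz",s["ee_rot"],degrees=True)
    T=Ro.from_euler("xyz",[180,0,yaw],degrees=True)
    print("t",s["time_s"],"ee",s["ee_pos"].round(1),s["ee_rot"].round(2),"F",s["force"].round(1),"w",round(s["gripper_width"],1))
    print("shift",(R.inv().apply(np.array([x,y,z])-s["ee_pos"])/1000).round(4),"turn",np.degrees((R.inv()*T).as_rotvec()).round(2))
E
python3 -c "
from h import *
rel(500,-300,290,97)"
```

```text
t 0.1 ee [198.5 539.2 213.2] [-179.91   -0.    159.79] F [-0.2 -0.6  0.1] w 91.1
shift [-0.5729 -0.6834 -0.0757] turn [-8.000e-02  5.000e-02  6.279e+01]
```

>>> send_rows:
  targets: "-0.573 -0.683 -0.076 0 0 62.8 100;-0.573 -0.683 -0.076 0 0 62.8 100;-0.573 -0.683 -0.076 0 0 62.8 100;-0.573 -0.683 -0.076 0 0 62.8 100;-0.573 -0.683 -0.076 0 0 62.8 100;-0.573 -0.683 -0.076 0 0 62.8 100;-0.573 -0.683 -0.076 0 0 62.8 100;-0.573 -0.683 -0.076 0 0 62.8 100;-0.573 -0.683 -0.076 0 0 62.8 100;-0.573 -0.683 -0.076 0 0 62.8 100;-0.573 -0.683 -0.076 0 0 62.8 100;-0.573 -0.683 -0.076 0 0 62.8 100"

```text
time_s: 1.1
ee_pos: [367.1, 68.8, 256.6]
ee_rot: [180.0, -0.0, 97.0]
force: [0.5, 0.7, 1.0]
gripper_width: 91.0
gripper_force: 0.0
```

```bash
python3 -c "
from h import *
rel(500,-300,290,97)"
```

```text
t 1.1 ee [367.1  68.8 256.6] [ 1.7998e+02 -1.0000e-02  9.7000e+01] F [0.5 0.7 1. ] w 91.0
shift [-0.3822  0.087  -0.0335] turn [ 0.02 -0.01 -0.  ]
```

>>> send_rows:
  targets: "-0.38 0.087 -0.034 0 0 0 100;-0.38 0.087 -0.034 0 0 0 100;-0.38 0.087 -0.034 0 0 0 100;-0.38 0.087 -0.034 0 0 0 100;-0.38 0.087 -0.034 0 0 0 100;-0.38 0.087 -0.034 0 0 0 100;-0.38 0.087 -0.034 0 0 0 100;-0.38 0.087 -0.034 0 0 0 100;-0.38 0.087 -0.034 0 0 0 100;-0.38 0.087 -0.034 0 0 0 100;-0.38 0.087 -0.034 0 0 0 100;-0.38 0.087 -0.034 0 0 0 100"

```text
time_s: 2.1
ee_pos: [499.5, -296.0, 289.3]
ee_rot: [-179.9, -0.1, 96.9]
force: [0.3, 0.5, -0.3]
gripper_width: 91.3
gripper_force: 0.0
```

```bash
python3 -c "
from h import *
rel(500,-348,150,97)
f=eyes.grab_frame('wrist');np.save('w1.npy',f,allow_pickle=True);cv2.imwrite('pics/w1.png',f['image']);print(f['eye'],f['attitude'],f['fovy'])"
```

```text
t 2.1 ee [ 499.5 -296.   289.3] [-1.7991e+02 -1.2000e-01  9.6900e+01] F [ 0.3  0.5 -0.3] w 91.3
shift [-0.052  -0.0055  0.1392] turn [-0.09 -0.12 -0.1 ]
[ 489.16825168 -212.13727787  460.26839469] [-17.21659509   0.0648473    6.88929007] 61.64820795975168
```

View pics/w1.png

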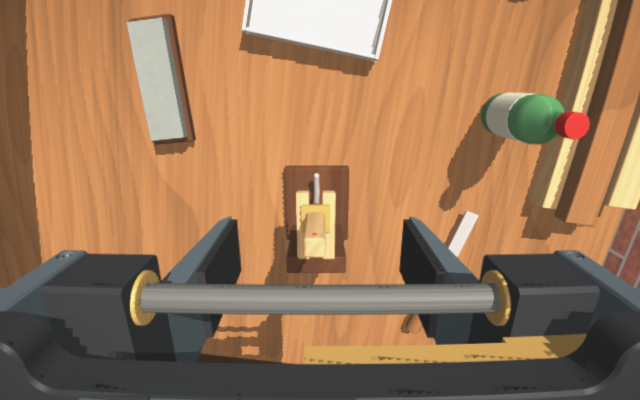

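The wrist view shows the rack square to the picture, with its foot spanning columns 286–348, so its yaw is about 97°. The pick stands near column 316 with its tip at (317,176). I'll check by ray where my estimate falls.

```bash
python3 - <<'E'
from h import *
np.set_printoptions(precision=1,suppress=True)
f=load("w1")
for n,uv,z in [("tip",(317,176),34),("foot L",(286,166),14),("foot R",(348,166),14),("foot bl",(288,271),14),("foot br",(346,272),14)]: print(n,onz(f,uv,z))
# handle mask
im=f["image"][180:275,280:355]; o=cv2.resize(im,None,fx=6,fy=6,interpolation=cv2.INTER_CUBIC); cv2.imwrite("pics/w1c.png",o)
E
```

```text
tip [ 498.2 -322.1   34. ]
foot L [ 455.  -318.4   14. ]
foot R [ 538.9 -308.3   14. ]
foot bl [ 472.5 -479.6   14. ]
foot br [ 559.7 -470.7   14. ]
```

View pics/w1c.png

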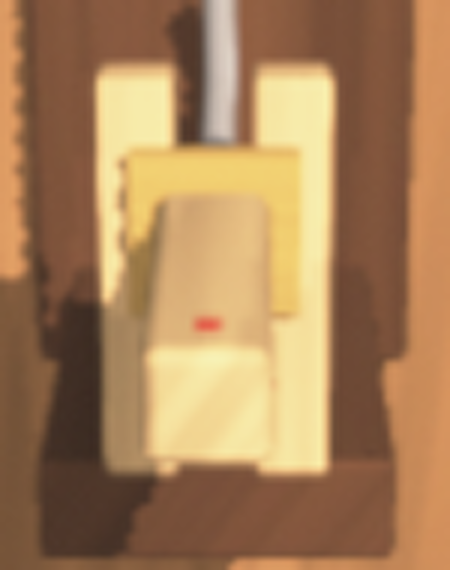

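The crop shows the handle's top face centred at picture (314.7,247.2) and the prongs' mouth at row 191 with the gap centred at column 316. The collar lies across both prongs.

```bash
python3 - <<'E'
from h import *
np.set_printoptions(precision=1,suppress=True)
f=load("w1");s=load("scene0");d=load("side0")
print("top wrist",onz(f,(314.7,247.2),188))
print("tri 3",*tri((f,(314.7,247.2)),(s,(168.1,168.1)),(d,(362.8,123.7))))
m=onz(f,(315.9,191),112); h=np.array([np.cos(np.radians(97)),np.sin(np.radians(97)),0]); print("mouth",m,"seat",m-28*h)
print("collar front", onz(f,(315.5,205),118), "behind16:",onz(f,(315.5,205),118)-16*h)
rel(501,-348,140,97)
E
```

```text
top wrist [ 500.6 -348.1  188. ]
tri 3 [ 500.5 -348.1  188.6] [0.2, 1.2, 1.0]
mouth [ 497.3 -318.9  112. ] seat [ 500.7 -346.7  112. ]
collar front [ 498.6 -332.8  118. ] behind16: [ 500.5 -348.7  118. ]
t 2.15 ee [ 499.3 -295.   289.7] [-179.9   -0.1   97. ] F [ 0.5  0.7 -0.5] w 91.0
shift [-0.1 -0.   0.1] turn [-0.1 -0.1 -0. ]
```

>>> send_rows:
  targets: "-0.03 -0.003 0 0 0 0 100;-0.053 -0.005 0.02 0 0 0 100;-0.053 -0.005 0.06 0 0 0 100;-0.053 -0.005 0.1 0 0 0 100;-0.053 -0.005 0.13 0 0 0 100;-0.053 -0.005 0.15 0 0 0 100;-0.053 -0.005 0.15 0 0 0 100;-0.053 -0.005 0.15 0 0 0 15;-0.053 -0.005 0.15 0 0 0 15;-0.053 -0.005 0.15 0 0 0 15;-0.053 -0.005 0.15 0 0 0 15;-0.053 -0.005 0.15 0 0 0 15"
  grip_force: 40

```text
time_s: 3.15
ee_pos: [501.9, -349.3, 141.9]
ee_rot: [179.9, 0.1, 97.0]
force: [-0.2, 0.1, 0.3]
gripper_width: 60.7
gripper_force: 0.0
```

>>> send_rows:
  targets: "0 0 0 0 0 0 10;0 0 0 0 0 0 10;0 0 0 0 0 0 10;0 0 0 0 0 0 10"
  grip_force: 40

```text
time_s: 3.48
ee_pos: [501.3, -349.1, 140.4]
ee_rot: [180.0, -0.0, 97.0]
force: [-0.5, 0.8, 0.1]
gripper_width: 34.2
gripper_force: 0.0
```

>>> send_rows:
  targets: "0 0 0 0 0 0 5;0 0 0 0 0 0 5;0 0 0 0 0 0 5;0 0 0 0 0 0 5;0 0 0 0 0 0 5;0 0 0 0 0 0 5"
  grip_force: 40

```text
time_s: 3.98
ee_pos: [501.1, -349.0, 140.2]
ee_rot: [-180.0, -0.0, 97.0]
force: [-1.0, -0.2, -0.7]
gripper_width: 20.0
gripper_force: 40.0
```

>>> send_rows:
  targets: "0 0 -0.006 0 0 0 5;0 0 -0.012 0 0 0 5;0.01 0 -0.012 0 0 0 5;0.025 0 -0.012 0 0 0 5;0.045 0 -0.012 0 0 0 5;0.07 0 -0.015 0 0 0 5;0.095 0.01 -0.035 0 0 0 5;0.12 0.025 -0.055 0 0 -4 5;0.15 0.04 -0.075 0 0 -10 5;0.18 0.055 -0.095 0 0 -16 5;0.21 0.07 -0.1 0 0 -22 5;0.24 0.085 -0.1 0 0 -26.3 5"

```text
time_s: 4.98
ee_pos: [556.9, -97.7, 242.8]
ee_rot: [179.8, 0.1, 123.6]
force: [0.5, -0.4, -1.8]
gripper_width: 20.2
gripper_force: 40.0
```

```bash
python3 -c "
from h import *
rel(576,29.5,240,123.3)"
```

```text
t 4.9833 ee [556.9 -97.7 242.8] [1.7981e+02 1.4000e-01 1.2359e+02] F [ 0.5 -0.4 -1.8] w 20.2
shift [0.0954 0.0862 0.0029] turn [0.19 0.14 0.29]
```

>>> send_rows:
  targets: "0.03 0.03 0 0 0 0 5;0.06 0.06 0 0 0 0 5;0.085 0.08 0 0 0 0 5;0.094 0.086 0 0 0 0 5;0.094 0.086 0 0 0 0 5;0.094 0.086 0 0 0 0 5;0.094 0.086 0 0 0 0 5"

```text
time_s: 5.57
ee_pos: [576.1, 24.7, 240.4]
ee_rot: [-180.0, 0.0, 123.3]
force: [-0.3, -0.2, -1.6]
gripper_width: 20.0
gripper_force: 40.0
```

```bash
python3 - <<'E'
from h import *
rel(576,29.5,240,123.3)
o=[]
for n in ('wrist','scene','side'):
    f=eyes.grab_frame(n);np.save(n+'2.npy',f,allow_pickle=True);o.append(f['image'])
def c(im,x,y,w,h,k): return cv2.resize(im[y:y+h,x:x+w],(int(w*k),int(h*k)),interpolation=cv2.INTER_CUBIC)
# wrist 200..440 x 50..300 ; scene 320..420x80..200 ; side 280..380,170..290
a=c(o[0],170,0,300,300,1.3333); b=c(o[1],310,80,120,90,3.3333)
b2=c(o[2],280,185,120,90,3.3333)
L=np.zeros((600,800,3),np.uint8);L[:400,:400]=a;L[:300,400:]=b;L[300:,400:]=b2
cv2.imwrite('pics/m2.png',L)
E
```

```text
t 5.5667 ee [576.1  24.7 240.4] [-1.7996e+02  2.0000e-02  1.2327e+02] F [-0.3 -0.2 -1.6] w 20.0
shift [0.0041 0.0025 0.0004] turn [-0.04  0.02 -0.03]Traceback (most recent call last):
  File "<stdin>", line 10, in <module>
ValueError: could not broadcast input array from shape (399,399,3) into shape (400,400,3)
```

```bash
python3 - <<'E'
from h import *
o=[load(n+'2')['image'] for n in ('wrist','scene','side')]
def c(im,x,y,w,h,W,H): return cv2.resize(im[y:y+h,x:x+w],(W,H),interpolation=cv2.INTER_CUBIC)
L=np.zeros((600,800,3),np.uint8);L[:400,:400]=c(o[0],170,0,300,300,400,400);L[:300,400:]=c(o[1],310,80,120,90,400,300);L[300:,400:]=c(o[2],280,185,120,90,400,300)
cv2.imwrite('pics/m2.png',L)
E
```

```text
(no output)
```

View pics/m2.png

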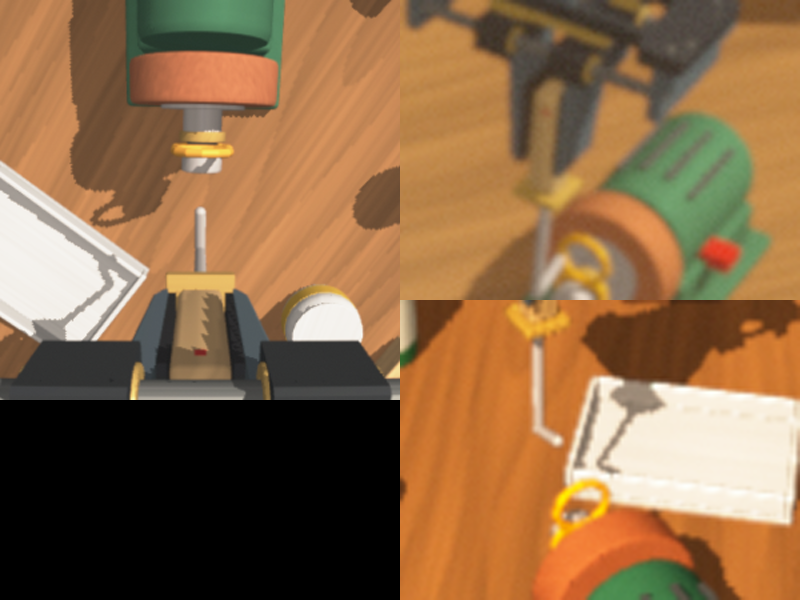

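The wrist crop shows the wheel and spindle square to the picture: the loop is edge-on, centred at crop (203,150), and the hook tip is at crop (200,210). I'll compute the lateral offset and the distances along the spindle.

```bash
python3 - <<'E'
from h import *
np.set_printoptions(precision=1,suppress=True)
f=load("wrist2");s=load("scene2");d=load("side2");st=env.state()
R=Ro.from_euler("xyz",st["ee_rot"],degrees=True)
w=lambda x,y:(170+x*.75,y*.75)
def t(n,P): print(n,P,"tool-frame",R.inv().apply(P-st["ee_pos"]))
t("ringL",onz(f,w(172,150),108));t("ringR",onz(f,w(234,150),108));t("ring top",onz(f,w(203,153),129))
t("spindle",onz(f,w(203,170),85)); t("wheelL",onz(f,w(127,106),75)); t("wheelR",onz(f,w(281,106),75))
t("tip",onz(f,w(200,210),134));t("tip root",onz(f,w(200,266),124))
t("tip sideview",onz(d,(280+160*.3,185+141*.3),134)); t("heel side",onz(d,(280+137*.3,185+130*.3),124))
t("loop wrist+scene0+side0",tri((f,w(203,150)),(load("scene0"),(365.3,157.2)),(load("side0"),(334.2,247)))[0])
E
```

```text
ringL [525.3  67.8 108. ] tool-frame [ 64.7 -19.  132.5]
ringR [559.7  90.4 108. ] tool-frame [ 64.8  22.2 132.5]
ring top [542.6  78.7 129. ] tool-frame [ 64.4   1.5 111.5]
spindle [551.3  66.   85. ] tool-frame [ 48.9   1.8 155.5]
wheelL [481.   73.4  75. ] tool-frame [ 93.6 -52.9 165.5]
wheelR [573.7 134.2  75. ] tool-frame [ 93.8  57.9 165.4]
tip [560.2  48.5 134. ] tool-frame [ 29.5  -0.3 106.5]
tip root [582.4  14.6 124. ] tool-frame [-11.1  -0.2 116.5]
tip sideview [559.4  46.8 134. ] tool-frame [ 28.4  -1.9 106.5]
heel side [577.  25. 124.] tool-frame [  0.6   1.  116.5]
loop wrist+scene0+side0 [542.3  79.4 107.9] tool-frame [ 65.1   1.6 132.5]
```

>>> send_rows:
  targets: "0 0.0017 0.01 0 0 0 5;0 0.0017 0.0215 0 0 0 5;0 0.0017 0.0215 0 0 0 5;0.01 0.0017 0.0215 0 0 0 5;0.02 0.0017 0.0215 0 0 0 5;0.03 0.0017 0.0215 0 0 0 5;0.04 0.0017 0.0215 0 0 0 5;0.048 0.0017 0.0215 0 0 0 5;0.054 0.0017 0.0215 0 0 0 5;0.054 0.0017 0.0215 0 0 0 5;0.054 0.0017 0.0215 0 0 0 5"
  grip_force: 58

```text
time_s: 6.63
ee_pos: [548.5, 71.8, 219.2]
ee_rot: [180.0, 0.0, 123.3]
force: [-0.7, 0.2, -2.5]
gripper_width: 19.8
gripper_force: 58.0
```

```bash
python3 - <<'E'
from h import *
rel(576,29.5,240,123.3)
o=[]
for n in ('wrist','scene','side'):
    f=eyes.grab_frame(n);np.save(n+'3.npy',f,allow_pickle=True);o.append(f['image'])
def c(im,x,y,w,h,W,H): return cv2.resize(im[y:y+h,x:x+w],(W,H),interpolation=cv2.INTER_CUBIC)
L=np.zeros((600,800,3),np.uint8);L[:400,:400]=c(o[0],245,80,150,150,400,400);L[:300,400:]=c(o[1],320,110,100,75,400,300);L[300:,400:]=c(o[2],290,200,100,75,400,300)
cv2.imwrite('pics/m3.png',L)
E
```

```text
t 6.6333 ee [548.5  71.8 219.2] [1.7997e+02 3.0000e-02 1.2335e+02] F [-0.7  0.2 -2.5] w 19.8
shift [-0.0504 -0.0003 -0.0208] turn [0.03 0.03 0.05]
```

View pics/m3.png

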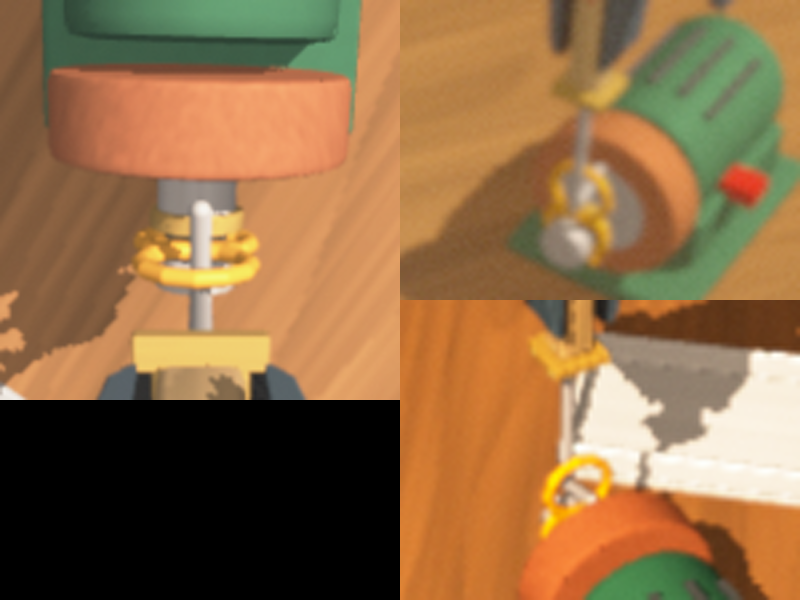

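All three views show the foot threaded through the loop: in the wrist crop the ring crosses over the foot at (200,270), and in the side crop the foot lies inside the ring at (578,490). I'm lifting now.

>>> send_rows:
  targets: "0 0 -0.006 0 0 0 5;0 0 -0.012 0 0 0 5;0 0 -0.016 0 0 0 5;0 0 -0.02 0 0 0 5;0 0 -0.024 0 0 0 5;0 0 -0.028 0 0 0 5;0 0 -0.034 0 0 0 5;0 0 -0.041 0 0 0 5;0 0 -0.049 0 0 0 5;0 0 -0.057 0 0 0 5;0 0 -0.066 0 0 0 5;0 0 -0.075 0 0 0 5"

```text
time_s: 7.78
ee_pos: [548.7, 71.4, 295.3]
ee_rot: [179.9, 0.0, 123.3]
force: [0.1, 0.4, -1.3]
gripper_width: 20.0
gripper_force: 58.0
```

>>> send_rows:
  targets: "0 0 0 0 0 0 5;0 0 0 0 0 0 5;0 0 0 0 0 0 5;0 0 0 0 0 0 5"

```text
time_s: 8.12
ee_pos: [548.3, 71.4, 293.3]
ee_rot: [-179.9, -0.0, 123.3]
force: [0.2, 0.4, -2.8]
gripper_width: 19.8
gripper_force: 58.0
```

```bash
python3 - <<'E'
from h import *
rel(480,-100,290,123.3)
o=[]
for n in ('wrist','scene','side'):
    f=eyes.grab_frame(n);np.save(n+'4.npy',f,allow_pickle=True);o.append(f['image'])
def c(im,x,y,w,h,W,H): return cv2.resize(im[y:y+h,x:x+w],(W,H),interpolation=cv2.INTER_CUBIC)
L=np.zeros((600,800,3),np.uint8);L[:400,:400]=c(o[0],220,80,200,200,400,400);L[:300,400:]=c(o[1],310,80,120,90,400,300);L[300:,400:]=c(o[2],280,185,120,90,400,300)
cv2.imwrite('pics/m4.png',L)
E
```

```text
t 8.1167 ee [548.3  71.4 293.3] [-1.7994e+02 -4.0000e-02  1.2329e+02] F [ 0.2  0.4 -2.8] w 19.8
shift [-0.1058 -0.1511  0.0034] turn [-0.06 -0.04 -0.01]
```

View pics/m4.png

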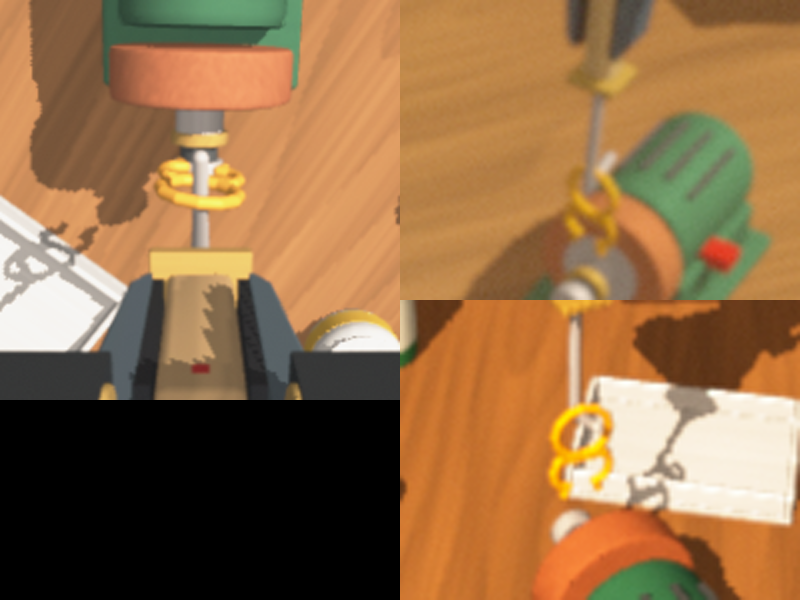

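The pick holds the clip clear of the spindle (side crop (580,445)). I'm carrying it to the tray with the hook turned to heading 175°.

>>> send_rows:
  targets: "-0.003 -0.002 0 0 0 -1 5;-0.01 -0.008 0 0 0 -4 5;-0.022 -0.018 0.002 0 0 -8.5 5;-0.036 -0.031 0.005 0 0 -14 5;-0.052 -0.045 0.009 0 0 -20 5;-0.068 -0.059 0.014 0 0 -26 5;-0.084 -0.073 0.019 0 0 -32 5;-0.1 -0.087 0.024 0 0 -38 5;-0.114 -0.099 0.028 0 0 -44 5;-0.125 -0.108 0.03 0 0 -48.5 5;-0.131 -0.114 0.031 0 0 -51 5;-0.134 -0.116 0.031 0 0 -51.7 5"

```text
time_s: 9.27
ee_pos: [524.6, -105.8, 262.5]
ee_rot: [-180.0, -0.1, 175.0]
force: [0.2, -0.7, -1.6]
gripper_width: 20.0
gripper_force: 58.0
```

>>> send_rows:
  targets: "0 0 0 0 0 0 5;0 0 0 0 0 0 5;0 0 0 0 0 0 5;0 0 0 0 0 0 5;0 0 0 0 0 0 5;0 0 0 0 0 0 5;0 0 0 0 0 0 5;0 0 0 0 0 0 5;0 0 0 0 0 0 5;0 0 0 0 0 0 5"

```text
time_s: 10.1
ee_pos: [525.2, -104.2, 262.9]
ee_rot: [180.0, 0.0, 175.0]
force: [-0.3, 0.4, -1.7]
gripper_width: 19.9
gripper_force: 58.0
```

```bash
python3 - <<'E'
from h import *
rel(525,-104,190,175)
o=[]
for n in ('wrist','scene','side'):
    f=eyes.grab_frame(n);np.save(n+'5.npy',f,allow_pickle=True);o.append(f['image'])
def c(im,x,y,w,h,W,H): return cv2.resize(im[y:y+h,x:x+w],(W,H),interpolation=cv2.INTER_CUBIC)
L=np.zeros((600,800,3),np.uint8);L[:400,:400]=c(o[0],170,0,300,300,400,400);L[:300,400:]=c(o[1],230,120,120,90,400,300);L[300:,400:]=c(o[2],300,170,120,90,400,300)
cv2.imwrite('pics/m5.png',L)
E
```

```text
t 10.1 ee [ 525.2 -104.2  262.9] [179.99   0.   174.98] F [-0.3  0.4 -1.7] w 19.9
shift [0.0002 0.0002 0.0729] turn [ 0.01  0.   -0.02]
```

View pics/m5.png

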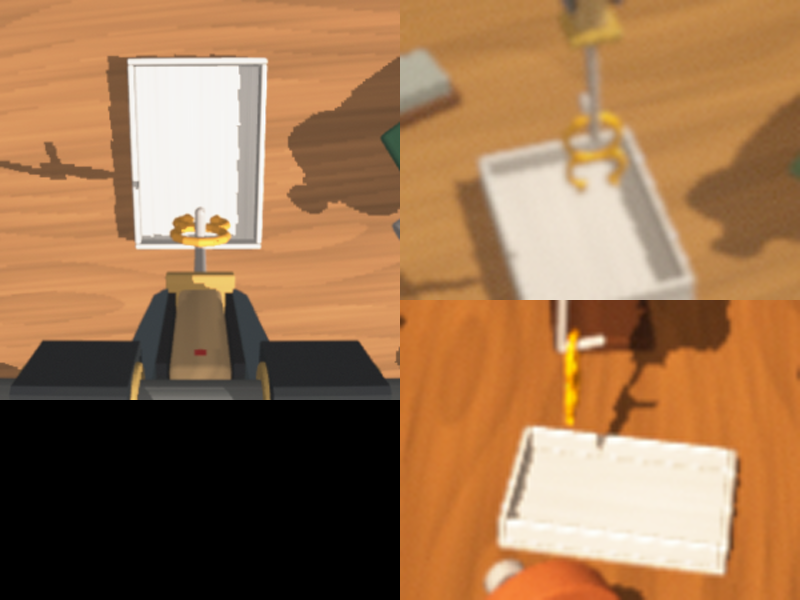

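The tray lies square to the hook in the wrist crop (corners (129,60), (267,60), (262,247), (136,247)), with the clip hanging straight at (200,232). I'll place the corners in the tool frame.

```bash
python3 - <<'E'
from h import *
np.set_printoptions(precision=1,suppress=True)
f=load("wrist5");st=env.state();R=Ro.from_euler("xyz",st["ee_rot"],degrees=True)
for p in [(129,60),(267,60),(262,247),(136,247)]:
    P=onz(f,(170+p[0]*.75,p[1]*.75),25);print(P,R.inv().apply(P-st["ee_pos"]))
E
```

```text
[ 387.7 -153.    25. ] [132.7 -60.5 237.9]
[398.  -35.6  25. ] [132.7  57.3 237.9]
[563.8 -48.3  25. ] [-33.6  59.2 237.9]
[ 553.3 -167.9   25. ] [-33.6 -61.  237.9]
```

```bash
cat >> h.py <<'E'
def clip():
    "orange blob in side and scene views: box, and min-area rect"
    for n in ("side","scene"):
        f=eyes.grab_frame(n);h=cv2.cvtColor(f["image"],cv2.COLOR_BGR2HSV)
        m=cv2.inRange(h,(18,150,140),(32,255,255)); k=np.zeros_like(m)
        x,y,w,q=(325,140,90,120) if n=="side" else (240,110,90,120)
        k[y:y+q,x:x+w]=m[y:y+q,x:x+w]
        k=cv2.morphologyEx(k,cv2.MORPH_CLOSE,np.ones((5,5),np.uint8))
        for c in cv2.findContours(k,0,2)[0]:
            if cv2.contourArea(c)>15: print(n,cv2.boundingRect(c),"floor pts",onz(f,c[:,0].mean(0),8)[:2].round())
E
python3 -c "
from h import *
clip()"
```

```text
side (349, 180, 4, 28) floor pts [ 525. -263.]
side (342, 145, 18, 12) floor pts [ 535. -504.]
scene (282, 163, 16, 11) floor pts [408. -59.]
scene (280, 153, 17, 7) floor pts [364. -51.]
scene (279, 123, 18, 11) floor pts [252. -12.]
```

>>> send_rows:
  targets: "0.004 0 0.01 0 0 0 5;0.008 0 0.025 0 0 0 5;0.012 0 0.04 0 0 0 5;0.012 0 0.055 0 0 0 5;0.012 0 0.065 0 0 0 5;0.012 0 0.072 0 0 0 5;0.012 0 0.076 0 0 0 5;0.012 0 0.08 0 0 0 5;0.012 0 0.084 0 0 0 5;0.012 0 0.088 0 0 0 5;0.012 0 0.092 0 0 0 5;0.012 0 0.096 0 0 0 5"

```text
time_s: 11.35
ee_pos: [513.5, -103.3, 166.9]
ee_rot: [-180.0, 0.1, 175.0]
force: [-0.2, -0.2, -2.4]
gripper_width: 19.7
gripper_force: 58.0
```

```bash
python3 -c "
from h import *
rel(525,-104,190,175);clip()"
```

```text
t 11.35 ee [ 513.5 -103.3  166.9] [-1.8000e+02  5.0000e-02  1.7499e+02] F [-0.2 -0.2 -2.4] w 19.7
shift [-0.0115  0.0003 -0.0231] turn [-0.    0.05 -0.01]
side (353, 209, 4, 25) floor pts [ 506. -129.]
side (346, 182, 13, 10) floor pts [ 524. -298.]
scene (283, 155, 12, 9) floor pts [380. -53.]
```

>>> send_rows:
  targets: "0.003 0 0 0 0 0 5;0.006 0 0 0 0 0 5;0.009 0 0 0 0 0 5;0.012 0 0 0 0 0 5;0.015 0 0 0 0 0 5;0.018 0 0 0 0 0 5;0.021 0 0 0 0 0 5;0.024 0 0 0 0 0 5;0.024 0 0 0 0 0 5;0.024 0 0 0 0 0 5"

```text
time_s: 12.28
ee_pos: [489.2, -101.1, 167.0]
ee_rot: [180.0, 0.0, 175.0]
force: [0.1, 0.4, -1.5]
gripper_width: 19.3
gripper_force: 58.0
```

```bash
python3 -c "
from h import *
rel(525,-104,190,175);clip()"
```

```text
t 12.2833 ee [ 489.2 -101.1  167. ] [1.8000e+02 2.0000e-02 1.7498e+02] F [ 0.1  0.4 -1.5] w 19.3
shift [-0.0359  0.0003 -0.023 ] turn [ 0.    0.02 -0.02]
side (368, 226, 27, 11) floor pts [ 441. -108.]
side (356, 184, 13, 9) floor pts [ 494. -293.]
scene (278, 149, 16, 10) floor pts [351. -53.]
```

>>> send_rows:
  targets: "-0.008 0 0 0 0 0 5;-0.018 0 0 0 0 0 5;-0.03 0 0 0 0 0 5;-0.04 0 -0.003 0 0 0 5;-0.042 0 -0.015 0 0 0 5;-0.042 0 -0.035 0 0 0 5;-0.042 -0.01 -0.05 0 0 5 5;-0.04 -0.025 -0.053 0 0 12 5;-0.038 -0.045 -0.053 0 0 19 5;-0.036 -0.065 -0.053 0 0 26 5;-0.034 -0.085 -0.053 0 0 33 5;-0.032 -0.105 -0.053 0 0 40 5"

```text
time_s: 13.38
ee_pos: [513.0, -209.7, 219.8]
ee_rot: [180.0, 0.0, 134.7]
force: [0.0, -0.3, -1.8]
gripper_width: 20.0
gripper_force: 58.0
```

```bash
python3 -c "
from h import *
clip();rel(491.5,-273.7,220,97)"
```

```text
side (368, 226, 27, 11) floor pts [ 441. -108.]
side (348, 141, 17, 10) floor pts [ 524. -536.]
scene (240, 149, 6, 10) floor pts [ 301. -160.]
t 13.4833 ee [ 512.7 -211.3  219.7] [-1.7997e+02  8.0000e-02  1.3476e+02] F [-0.   0.8 -1.6] w 19.6
shift [-0.0293 -0.059  -0.0002] turn [-1.000e-02  9.000e-02  3.776e+01]
```

>>> send_rows:
  targets: "-0.005 -0.01 0 0 0 7 5;-0.01 -0.02 0 0 0 14 5;-0.015 -0.03 0 0 0 21 5;-0.02 -0.04 0.01 0 0 28 5;-0.025 -0.05 0.025 0 0 34 5;-0.029 -0.058 0.045 0 0 37.8 5;-0.029 -0.059 0.06 0 0 37.8 5;-0.029 -0.059 0.065 0 0 37.8 5;-0.029 -0.059 0.065 0 0 37.8 5;-0.029 -0.059 0.065 0 0 37.8 5"

```text
time_s: 14.32
ee_pos: [491.7, -270.5, 155.2]
ee_rot: [180.0, 0.0, 97.3]
force: [0.1, 0.5, -1.1]
gripper_width: 19.8
gripper_force: 58.0
```

```bash
python3 - <<'E'
from h import *
rel(500.6,-348.5,153,97)
o=[]
for n in ('wrist','scene','side'):
    f=eyes.grab_frame(n);np.save(n+'6.npy',f,allow_pickle=True);o.append(f['image'])
def c(im,x,y,w,h,W,H): return cv2.resize(im[y:y+h,x:x+w],(W,H),interpolation=cv2.INTER_CUBIC)
L=np.zeros((600,800,3),np.uint8);L[:400,:400]=c(o[0],220,150,200,200,400,400);L[:300,400:]=c(o[1],130,140,120,90,400,300);L[300:,400:]=c(o[2],310,120,100,75,400,300)
cv2.imwrite('pics/m6.png',L)
E
```

```text
t 14.3167 ee [ 491.7 -270.5  155.2] [179.96   0.    97.27] F [ 0.1  0.5 -1.1] w 19.8
shift [-0.0785 -0.0011  0.0022] turn [0.04 0.   0.27]
```

View pics/m6.png

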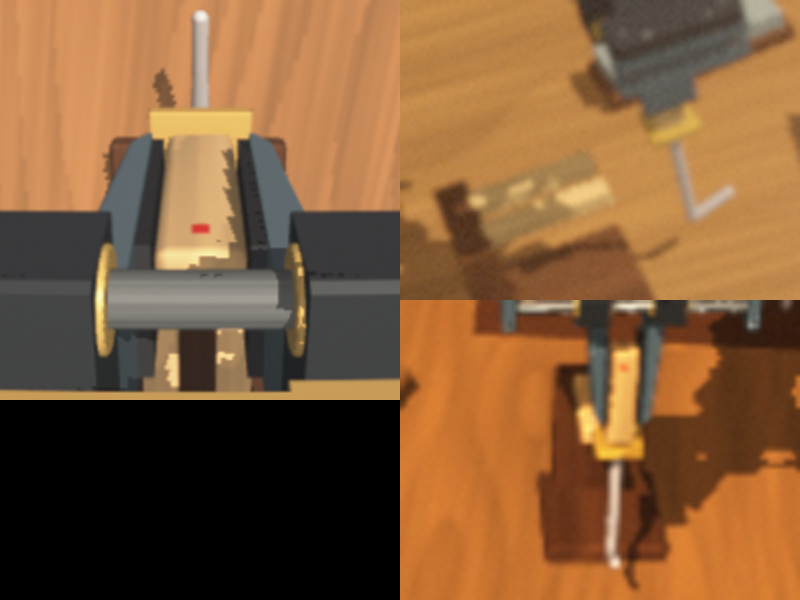

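The pick sits unchanged in the grip, with its tip at picture (320,157) as before. The fork's slot shows at crop columns 180–216, and I'll check its lateral offset.

```bash
python3 - <<'E'
from h import *
f=load("wrist6");st=env.state();R=Ro.from_euler("xyz",st["ee_rot"],degrees=True)
for p in [(180,360),(216,360)]:
    P=onz(f,(220+p[0]/2,150+p[1]/2),112);print(P.round(1),R.inv().apply(P-st["ee_pos"]).round(1))
E
```

```text
[ 495.7 -365.2  112. ] [-94.1  -8.1  44.2]
[ 509.6 -363.5  112. ] [-94.2   5.9  44.2]
```

>>> send_rows:
  targets: "-0.01 -0.001 0 0 0 0.3 5;-0.02 -0.001 0 0 0 0.3 5;-0.03 -0.001 0 0 0 0.3 5;-0.04 -0.001 0 0 0 0.3 5;-0.05 -0.001 0 0 0 0.3 5;-0.06 -0.001 0 0 0 0.3 5;-0.07 -0.001 0 0 0 0.3 5;-0.078 -0.001 0 0 0 0.3 5;-0.078 -0.001 0 0 0 0.3 5;-0.078 -0.001 0.005 0 0 0.3 5;-0.078 -0.001 0.01 0 0 0.3 5;-0.078 -0.001 0.013 0 0 0.3 5"

```text
time_s: 15.47
ee_pos: [499.1, -347.5, 140.9]
ee_rot: [-179.9, -0.1, 96.9]
force: [-0.3, -0.9, -1.6]
gripper_width: 19.6
gripper_force: 58.0
```

>>> send_rows:
  targets: "0 0 0 0 0 0 5;0 0 0.001 0 0 0 5;0 0 0.001 0 0 0 5;0 0 0.001 0 0 0 5"

```text
time_s: 15.8
ee_pos: [499.7, -348.1, 141.1]
ee_rot: [180.0, 0.0, 96.9]
force: [0.6, 0.2, -1.8]
gripper_width: 19.7
gripper_force: 58.0
```

Force is still −1.8 N, so the pick's weight is still on the gripper. I'll lower a little further until the collar bears on the fork.

>>> send_rows:
  targets: "0 0 0.001 0 0 0 5;0 0 0.0015 0 0 0 5;0 0 0.0015 0 0 0 5;0 0 0.0015 0 0 0 5"

```text
time_s: 16.13
ee_pos: [499.8, -348.4, 140.2]
ee_rot: [179.9, 0.0, 96.9]
force: [0.0, 1.0, 4.2]
gripper_width: 19.9
gripper_force: 58.0
```

>>> send_rows:
  targets: "0 0 0 0 0 0 30;0 0 0 0 0 0 40;0 0 0 0 0 0 50;0 0 0 0 0 0 60;0 0 0 0 0 0 80;0 0 0 0 0 0 80;0 0 0 0 0 0 80;0 0 0 0 0 0 80;0 0 -0.01 0 0 0 80;0 0 -0.03 0 0 0 80;0 0 -0.06 0 0 0 80;0 0 -0.09 0 0 0 80"

```text
time_s: 17.13
ee_pos: [499.2, -348.0, 230.5]
ee_rot: [-179.9, -0.1, 96.9]
force: [-0.3, -0.0, 1.0]
gripper_width: 72.7
gripper_force: 0.0
```

>>> send_rows:
  targets: "0 0 -0.03 0 0 0 80;0 0 -0.06 0 0 0 80;0.03 0 -0.08 0 0 0 80;0.06 0 -0.08 0 0 0 80;0.06 0 -0.08 0 0 0 80;0.06 0 -0.08 0 0 0 80"

```text
time_s: 17.63
ee_pos: [492.3, -287.8, 310.9]
ee_rot: [179.9, 0.1, 97.0]
force: [0.1, 1.4, -0.1]
gripper_width: 73.2
gripper_force: 0.0
```

```bash
python3 - <<'E'
from h import *
np.set_printoptions(precision=1,suppress=True)
rel(500,-300,290,97)
clip()
# compare rack area with the first pictures
for n,(x,y,w,h) in (("scene",(140,160,70,70)),("side",(345,115,40,75))):
    f=eyes.grab_frame(n);a=f["image"][y:y+h,x:x+w];b=load(n+"0")["image"]
    for dx,dy in ((0,0),):
        print(n,"mean diff",np.abs(a.astype(int)-b[y:y+h,x:x+w]).mean())
    r=cv2.matchTemplate(f["image"][y-6:y+h+6,x-6:x+w+6],b[y:y+22,x+8:x+34] if n=="side" else b[y:y+40,x+18:x+48],cv2.TM_CCOEFF_NORMED)
    _,v,_,p=cv2.minMaxLoc(r);print("handle shift px",(p[0]-6-(8 if n=="side" else 18),p[1]-6),round(v,3))
f=eyes.grab_frame("wrist");cv2.imwrite("pics/end.png",f["image"])
w1=load("w1")["image"]; print("wrist diff",np.abs(f["image"][165:275,280:355].astype(int)-w1[165:275,280:355]).mean())
E
```

```text
t 17.6333 ee [ 492.3 -287.8  310.9] [179.9   0.1  97. ] F [ 0.1  1.4 -0.1] w 73.2
shift [-0.  0.  0.] turn [ 0.1  0.1 -0. ]
side (368, 226, 27, 11) floor pts [ 441. -108.]
side (354, 140, 17, 16) floor pts [ 508. -524.]
scene mean diff 2.2031292517006804
handle shift px (0, 0) 0.988
side mean diff 7.039666666666666
handle shift px (0, 0) 0.947
wrist diff 29.760767676767678
```

The handle is within a pixel of its starting place in both views, the clip lies flat in the tray, and the gripper is clear.

```bash
python3 -c "
from h import *
print(env.job_done())"
```

```text
the job is handed in; nothing more can be done
None
```

The job is handed in at about 18 s of the 61 s allowed (no verdict was returned): the side camera shows the clip lying flat in the tray, both fixed cameras show the pick hanging back in its fork, the gripper is clear, and the arm stayed away from the bust, bottle and tin, though I did not re-measure them at the end.

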